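Fit the upper shelf on a two-tier worktop rack

TASK

The white upper shelf of the two-tier rack is leaning on the wooden drying stand. Take it by its wooden handle and lower it onto the rack, so that all four corner holes go over the four corner posts and the shelf sits level, fully down on the posts' shoulders, then let go; do not let go of it above the posts and let it drop. Leave the flat tin on the lower tier, the egg timer and the jam jar where they stand.

Things in the scene. Friction and masses are not known exactly. Their poses are not given: they have to be found in the camera images.
- shelf_grip (a point): Centre of the wooden handle bar in the middle of the loose white shelf (0.28 to 0.56 kg). The bar is 14 mm thick along x, 90 mm long along y and 26 mm high (32 to 58 mm above the shelf's underside), on two 14 mm square feet 70 mm apart; this point is 45 mm above the underside. x, y: the shelf's short and long side; z: its upward normal.
- shelf_base (a point): Centre of the shelf's underside, axes as shelf_grip. White plate 130 mm (x) by 200 mm (y), 8 mm thick, with a low rim all round up to 16 mm above the underside. Four round through-holes of 20 mm diameter at x = +-47, y = +-82 mm. It fits either way round (half turn).
- stand_slope (a point): Fixed wooden drying stand: the middle of its slope, 53 mm above the worktop; z up. The shelf starts lying on its two rails at 28 degrees, low long edge towards the robot against two stop pegs, so the shelf's z leans 28 degrees from vertical towards the robot; take the handle with the tool tilted to match.
- rack_seat (a point): Fixed white rack: centre of its four post shoulders, 85 mm above the worktop, where the centre of the shelf's underside belongs; x: short side, y: long side, z up. Posts at x = +-47, y = +-82 mm, 28 mm in diameter up to the shoulders. Lower tier 130 x 200 mm, its top 16 mm above the worktop. With the shelf seated, shelf_grip is 45 mm above this point.
- rack_pin (a point): Tip of the pin on the rack's post at x = +47, y = +82 mm from rack_seat. Each of the four posts carries such a steel pin, 12 mm in diameter, standing 31 mm above the shoulder and tapering to 4 mm over its last 11 mm; it goes through a hole of the shelf.
- tuna_tin: Flat tin, 86 mm diameter, 40 mm high, standing on the middle of the rack's lower tier; origin at the centre of its underside. To be left alone.
- egg_timer: Egg timer, 63 mm diameter, 55 mm high, standing on the worktop between rack and stand, towards the back; origin at the centre of its underside. To be left alone.
- jam_jar: Jam jar with a lid, 62 mm diameter, 86 mm high, standing on the worktop at the back right; origin at the centre of its underside. To be left alone.

How it is judged:
By the outcome, as a careful person would: the job done as asked, in the order asked, and still so for the second after the job is handed in, with the robot touching nothing.
It also fails if it takes over 48 s, if anything falls off the work surface, if the arm or the gripper's body presses on something with over 40 N, if the wrist force passes 120 N, or if a joint passes its speed limit or range.

ROBOT

A 7-joint arm with a two-finger parallel gripper is mounted at the origin on a cart in front of the work surface, level with it; the furniture and walls round the work are solid. World frame = base frame: x ahead of the robot, y to its left, z up, the work surface at z = 0. Lengths are in m, angles in degrees, forces in N, time in s.
With the tool pointing down it reaches from about 0.4 to 0.9 m from the base axis. Payload 5.5 kg.
Tool frame: the origin (TCP) lies at the very end of the fingers, on their centre line; the grasp point (between the pads) lies 19 mm behind it (env.grasp_offset is the distance from the TCP to the grasp point, in m); z points along the fingers, y is the line along which they close (so a half turn about z gives the same grasp; the last joint's range is limited). The gripper opens to 85 mm and grips with 20 to 120 N. Pads are 22 mm wide; open, the fingers measure 114 mm over their backs; the gripper's body (76 mm by 85 mm) begins 54 mm behind the grasp point. The pads swing forward as they close: fully open they stand 13 mm farther back than shut.
Start: joints at [90.252, 28.699, -24.465, 88.831, 12.651, 65.22, -12.049], TCP at [0.166, -0.628, 0.231] pointing down, gripper open.
Joint ranges: [-164.97, 164.97], [-17.58, 116.51], [-87.97, 89.64], [11.32, 138.91], [-80.73, 260.73], [10.89, 115.49], [-147.41, 147.41]. Speed limits (degrees/s): [147.25, 147.25, 180, 180, 180, 180, 180].

INTERFACE

Orientations are given as a 3x3 rotation matrix whose columns are the frame's x, y, z axes.
In Python, from workcell import env gives the robot as it stands.
- The arm moves only by the tool play_rows, never from a script. Its argument "deltas" is one flat list of numbers, 7 for each row, row after row: the opening, from -1 (shut) to 1 (fully open), then the shift along the tool's x, y, z in mm, then the turn, a rotation vector about the tool's x, y, z in degrees. In form: [hand, dx, dy, dz, rx, ry, rz, hand, dx, dy, dz, rx, ry, rz, ...]. A call has 1 to 8 rows; each row is the pose to reach, as a shift and turn from the pose commanded when the call began, along the tool's axes at that moment; what a row does not reach only later rows make up. A row lasts 1/12 s, in which the tool goes at most 41.7 mm and 7.16 degrees, less where a joint would pass 70% of its speed; a pose out of reach is approached as far as the arm can. A call with a gripper value outside its range is refused whole. The fingers move at their own pace and stop on an object; the grip force is fixed at half the most. Time passes only in rows, so rows that repeat a pose let the fingers close. It gives the time, the measured TCP pose, the force, the opening and the grip force at its end, in the units of the state.
- env.get_state(): the state, without advancing time (a new reading comes with each control period).
- env.camera(name): name is "scene" or "top" or "wrist"; returns (picture, depth): 400x640x3 uint8, red, green, blue; 400x640 float32, m along the optical axis (not along the pixel's ray), 0 where there is no reading.
- env.camera_model(name): a dict with "fx", "fy", "cx", "cy" (pixels), "world_to_cam" (4x4, takes a point from world to camera coordinates). Camera axes: x right, y up, looking along -z (the intrinsics and any distortion apply to the point x, -y, -z); pixel columns grow to the right and rows downward; lengths in m; the calibration is good to about 2 mm. A picture is of the moment at which its call begins: read the wrist's pose just before it. camera_model takes no time and is no camera call; for the wrist camera it gives the pose at the moment of the call.
- env.close_job(): hands the job in; it is judged then, once.
The state is a dict: "time_s": time; "joint_pos": joint angles; "dq": joint speeds; "tau": joint torques, N m; "tcp_pos": TCP position; "orientation": TCP orientation; "ft_force": force on the tool from outside, world axes, zero at the start; "moment": the same for the moment, N m; "width": finger opening in m; "finger_force": force on a finger pad.
Only numpy, scipy, OpenCV 4.12 (cv2) and the standard library are available. Lean on these libraries where they do the work, as an engineer would, in place of code of your own. Each camera call takes 0.05 s, during which the arm holds its last target. There are 200 camera calls.

## Working session

There is one attempt and no reset: what is moved stays moved. The work goes in short steps, Python scripts to look and compute and a tool call to move; the robot and the scene stay as the last step left them, time stands still between calls to the robot, and variables do not carry over. Pictures are saved under pics/ and viewed, at most 10 in all, crops included, and the job is handed in when it is done.

Besides the shell and the picture viewer there is one more tool, called after ">>>" as name(argument=value, ...), one argument or row to a line, values as JSON. play_rows: Moves the arm, as the interface text tells. Its arguments: {"type":"object","properties":{"deltas":{"type":"array","items":{"type":"number"}}},"required":["deltas"]}

```bash
mkdir -p pics
cat > h.py <<'E'
import numpy as np,cv2
from workcell import env
def shot(n,f=None):
    m=env.camera_model(n); p,d=env.camera(n)
    if f: cv2.imwrite('pics/'+f,p[:,:,::-1])
    return p,d,m
def cloud(d,m):
    v,u=np.mgrid[0:d.shape[0],0:d.shape[1]]
    x=(u-m['cx'])/m['fx']*d; y=(v-m['cy'])/m['fy']*d
    P=np.stack([x,-y,-d,np.ones_like(d)],-1)
    W=P@np.linalg.inv(m['world_to_cam']).T
    W[d==0]=np.nan
    return W[...,:3]
E
python3 - <<'E'
from h import *
for n in ('top','scene'):
    p,d,m=shot(n,n+'.png'); np.savez(n+'.npz',p=p,d=d,W=cloud(d,m)); print({k:np.round(v,3).tolist() if not isinstance(v,str) else v for k,v in m.items()})
s=env.get_state(); print(s['time_s'],s['tcp_pos'],np.round(s['orientation'],3),s['width'])
E
```

```text
{'fx': 406.709, 'fy': 406.709, 'cx': 320.33, 'cy': 204.322, 'world_to_cam': [[0.014, -1.0, 0.01, 0.019], [0.995, 0.015, 0.096, -0.669], [-0.096, 0.009, 0.995, -0.934], [0.0, 0.0, 0.0, 1.0]]}
{'fx': 506.926, 'fy': 506.926, 'cx': 318.962, 'cy': 195.212, 'world_to_cam': [[0.818, -0.575, 0.002, -0.539], [0.421, 0.602, 0.679, -0.366], [-0.391, -0.555, 0.734, -0.815], [0.0, 0.0, 0.0, 1.0]]}
0.1 [ 0.16609417 -0.62777504  0.23034984] [[ 0.967  0.256 -0.   ]
 [ 0.256 -0.967  0.002]
 [ 0.    -0.002 -1.   ]] 0.0849894195658718
```

View pics/top.png

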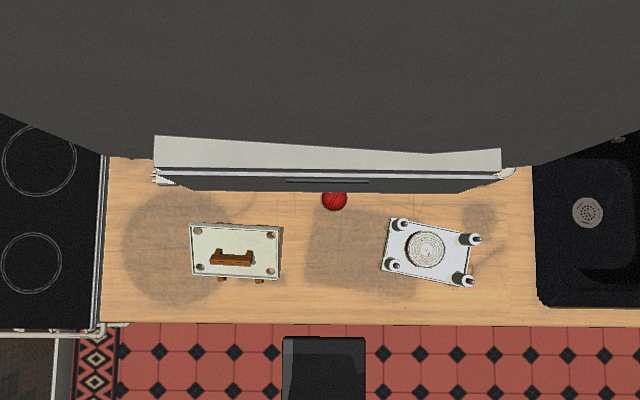

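View pics/scene.png

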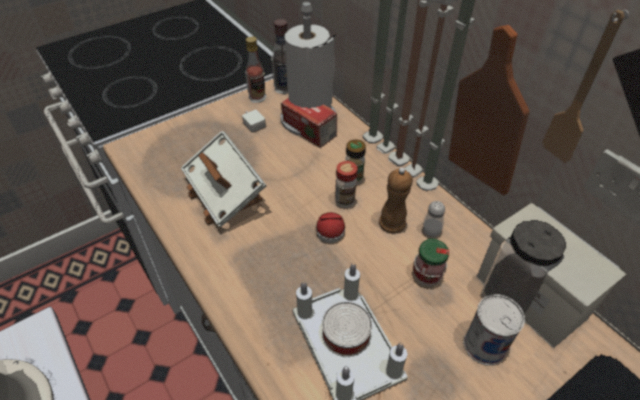

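Run:
```python
from h import *
for n in ('top','scene'):
    z=np.load(n+'.npz'); p,W=z['p'].astype(int),z['W']
    x,y,zz=W[...,0],W[...,1],W[...,2]
    white=(p.min(-1)>125)&(p.max(-1)-p.min(-1)<45)
    print(n,'cabinet z' , W[150,330] if n=='top' else '', W[185,330] if n=='top' else '')
    # shelf
    reg=(y>0.05)&(y<0.4)&(x>0.35)&(x<0.75)&(zz>0.015)&(zz<0.2)
    A=W[reg&white]; c=np.median(A,0)
    for t in (.012,.006,.005):
        _,_,V=np.linalg.svd(A-A.mean(0),full_matrices=False); nn=V[2]*np.sign(V[2][2]); k=abs((A-A.mean(0))@nn)<t; A=A[k]
    print('shelf n',nn,'tilt',np.degrees(np.arccos(nn[2])),'N',len(A))
    yy=np.array([0,1,0])-nn*nn[1]; yy/=np.linalg.norm(yy); xx=np.cross(yy,nn)
    c=A.mean(0); q=np.c_[(A-c)@xx,(A-c)@yy].astype(np.float32)*1000
    r=cv2.minAreaRect(q); print('rect',r, 'centre',c+xx*r[0][0]/1000+yy*r[0][1]/1000, 'xx',xx,'yy',yy)
    # handle
    B=W[reg]; h=(B-c)@nn; print('handle h max',np.nanpercentile(h,99.5))
    k=(h>0.038)&(h<.06)
    Hh=B[k]; 
    qh=np.c_[(Hh-c)@xx,(Hh-c)@yy].astype(np.float32)*1000; r=cv2.minAreaRect(qh);print('handle',len(Hh),Hh.mean(0),h[k].mean(),r,'c',c+xx*r[0][0]/1000+yy*r[0][1]/1000)
    # rack
    reg=(y<-0.1)&(y>-0.5)&(x>0.35)&(x<0.75)
    for lo,hi in((.075,.09),(.092,.125)):
        k=(reg&(zz>lo)&(zz<hi)).astype(np.uint8)
        nl,lab,st,ce=cv2.connectedComponentsWithStats(k)
        for i in range(1,nl):
            if st[i,4]>3: P=W[lab==i]; print('post',lo,st[i,4],ce[i].round(1),np.median(P,0).round(4),P[:,2].max().round(4),P[:,:2].min(0).round(3),P[:,:2].max(0).round(3))
    k=reg&(zz>.008)&(zz<.024)&white; T=W[k]; print('tier',len(T),np.median(T[:,2]),cv2.minAreaRect((T[:,:2]*1000).astype(np.float32)))
    for nm,cond in(('timer',(y<.0)&(y>-.12)&(x>.5)&(x<.75)&(zz>.02)&(zz<.07)),('tin',reg&(zz>.05)&(zz<.062))):
        T=W[cond]; print(nm,len(T),T.mean(0) if len(T) else '',np.max(T,0) if len(T) else '')
```

```text
top cabinet z [0.64064727 0.02835874 0.71518149] [0.62202531 0.02674363 0.67391851]
shelf n [-0.46239409  0.02179921  0.88640651] tilt 27.574892979746355 N 3143
rect ((-2.9255409240722656, 2.207611083984375), (198.4196319580078, 129.93136596679688), 87.7667007446289) centre [0.55611939 0.22374444 0.06007283] xx [0.8866172  0.         0.46250399] yy [ 0.01008222  0.99976237 -0.01932755]
handle h max 0.05139547500821122
handle 322 [0.53501915 0.2224947  0.10271634] 0.0475288677557581 ((-3.8935673236846924, 0.2981414794921875), (89.60001373291016, 15.46778678894043), 87.97306060791016) c [0.55524187 0.22183542 0.05966202]
post 0.075 6 [497.5 180. ] [ 0.7251 -0.3715  0.0821] 0.0858 [ 0.725 -0.381] [ 0.726 -0.368]
post 0.075 94 [401.8 224.1] [ 0.6197 -0.1527  0.0844] 0.0879 [ 0.608 -0.168] [ 0.635 -0.143]
post 0.075 103 [473.2 238.9] [ 0.5905 -0.3136  0.0839] 0.089 [ 0.577 -0.33 ] [ 0.604 -0.303]
post 0.075 101 [394.2 265. ] [ 0.5307 -0.1357  0.0842] 0.0887 [ 0.517 -0.152] [ 0.544 -0.124]
post 0.075 100 [465.9 280.2] [ 0.5007 -0.2942  0.0845] 0.0889 [ 0.486 -0.311] [ 0.511 -0.285]
post 0.
[... 1980 characters left out ...]
625 -0.153]
post 0.092 68 [302.9 287.9] [ 0.5247 -0.1416  0.106 ] 0.117 [ 0.521 -0.145] [ 0.533 -0.136]
post 0.092 735 [490.8 324.7] [ 0.7354 -0.3731  0.1073] 0.1143 [ 0.72  -0.405] [ 0.75  -0.334]
post 0.092 77 [398.7 348.9] [ 0.5853 -0.3192  0.1076] 0.1187 [ 0.582 -0.324] [ 0.592 -0.312]
post 0.092 75 [344.9 372.8] [ 0.4937 -0.302   0.108 ] 0.1175 [ 0.49  -0.305] [ 0.501 -0.295]
tier 3528 0.016977737137890803 ((557.9428100585938, -227.71511840820312), (199.9289093017578, 127.83431243896484), 79.10913848876953)
timer 511 [ 0.67666945 -0.01831071  0.03973865] [ 7.10145453e-01 -8.66759803e-06  5.83481139e-02]
tin 2251 [ 0.57872033 -0.22949599  0.05445985] [ 0.74999117 -0.13264676  0.06199067]
```

```bash
cat >> h.py <<'E'
from scipy.spatial.transform import Rotation as Ro
c28,s28=np.cos(np.radians(28)),np.sin(np.radians(28))
def shelfR(yaw,tilt):  # shelf axes: tilt leans z towards -x (robot)
    return Ro.from_euler('z',yaw,degrees=True).as_matrix()@Ro.from_euler('y',-tilt,degrees=True).as_matrix()
def toolR(S): return np.c_[S[:,1],S[:,0],-S[:,2]]
def goal(p,R,s=None,p0=None,R0=None):
    if p0 is None:
        s=env.get_state(); p0=np.array(s['tcp_pos']); R0=np.array(s['orientation']); print('now',s['time_s'],p0.round(4),'ft',np.round(s['ft_force'],1),'q',np.round(s['joint_pos'],0),s['width'])
    print('delta',(R0.T@(np.array(p)-p0)*1000).round(1),Ro.from_matrix(R0.T@R).as_rotvec(degrees=True).round(2))
E
python3 - <<'E'
from h import *
goal([.43,-.32,.32],toolR(shelfR(-40,0)))
E
```

```text
now 0.1 [ 0.1661 -0.6278  0.2303] ft [ 0.7 -0.4 -0.4] q [ 90.  29. -24.  89.  13.  65. -12.] 0.0849894195658718
delta [ 333.9 -230.2  -89.2] [-1.000e-01 -3.000e-02 -3.517e+01]
```

>>> play_rows(
  deltas=[1,30,-20,-40,0,0,-3,1,334,-230,-89,0,0,-35,1,334,-230,-89,0,0,-35,1,334,-230,-89,0,0,-35,1,334,-230,-89,0,0,-35,1,334,-230,-89,0,0,-35,1,334,-230,-89,0,0,-35,1,334,-230,-89,0,0,-35],
)

```text
time_s: 0.77
tcp_pos: [0.3729, -0.3866, 0.3066]
orientation: [[0.645, 0.764, -0.0], [0.764, -0.645, 0.0], [-0.0, -0.0, -1.0]]
ft_force: [0.9, -0.9, 0.4]
width: 0.0852
finger_force: 0.0
```

Run:
```python
from h import *
S=shelfR(-2.5,28); g=np.array([.536,.222,.0927])
goal(g+S[:,2]*.16,toolR(S))
goal([.43,.05,.3],toolR(shelfR(-5,10)))
```

```text
now 0.7667 [ 0.3729 -0.3866  0.3066] ft [ 0.9 -0.9  0.4] q [ 77.  15. -40.  99.  10.  69.  -6.] 0.08524676139371765
delta [ 524.4 -327.4   72.7] [-27.01   9.2  -36.91]
now 0.7667 [ 0.3729 -0.3866  0.3066] ft [ 0.9 -0.9  0.4] q [ 77.  15. -40.  99.  10.  69.  -6.] 0.08524676139371765
delta [ 370.4 -238.     6.7] [ -9.71   3.07 -35.08]
```

>>> play_rows(
  deltas=[1,370,-238,7,-10,3,-35,1,370,-238,7,-10,3,-35,1,370,-238,7,-10,3,-35,1,370,-238,7,-10,3,-35,1,370,-238,7,-10,3,-35,1,370,-238,7,-10,3,-35,1,370,-238,7,-10,3,-35,1,370,-238,7,-10,3,-35],
)

```text
time_s: 1.43
tcp_pos: [0.4146, -0.0562, 0.3008]
orientation: [[0.09, 0.98, 0.177], [0.996, -0.088, -0.02], [-0.004, 0.178, -0.984]]
ft_force: [0.3, 0.7, 0.6]
width: 0.0856
finger_force: 0.0
```

Run:
```python
from h import *
S=shelfR(-2.5,28); g=np.array([.536,.222,.0927])
goal(g+S[:,2]*.16,toolR(S))
```

```text
now 1.4333 [ 0.4146 -0.0562  0.3008] ft [0.3 0.7 0.6] q [ 72. -14. -58. 121. -16.  57.  17.] 0.08556697821989989
delta [284.8   8.9  68.3] [-17.75   1.09  -2.43]
```

>>> play_rows(
  deltas=[1,285,9,68,-18,1,-2.5,1,285,9,68,-18,1,-2.5,1,285,9,68,-18,1,-2.5,1,285,9,68,-18,1,-2.5,1,285,9,68,-18,1,-2.5,1,285,9,68,-18,1,-2.5,1,285,9,68,-18,1,-2.5,1,285,9,68,-18,1,-2.5],
)

```text
time_s: 2.1
tcp_pos: [0.4496, 0.1584, 0.2495]
orientation: [[0.035, 0.88, 0.473], [0.999, -0.029, -0.019], [-0.003, 0.474, -0.881]]
ft_force: [0.8, -0.6, -0.4]
width: 0.0852
finger_force: 0.0
```

Run:
```python
from h import *
S=shelfR(-2.5,28); g=np.array([.536,.222,.0927])
goal(g+S[:,2]*.16,toolR(S))
p,d,m=shot('wrist','w1.png'); W=cloud(d,m); np.savez('w1.npz',p=p,d=d,W=W)
c=g-S[:,2]*.037
L=(W-c)@S
r=(abs(L[...,0])<.09)&(abs(L[...,1])<.12)&np.isfinite(L[...,2])
print('valid',r.sum())
k=r&(L[...,2]<.006)&(L[...,2]>-.006)&(p.min(-1)>110); A=W[k]; print(len(A))
if len(A)>100:
    _,_,V=np.linalg.svd(A-A.mean(0),full_matrices=False); print('n',V[2]*np.sign(V[2][2]),'exp',S[:,2], 'h',L[k][:,2].mean())
k=r&(L[...,2]>.04)&(L[...,2]<.06)
print('handle top',np.nanmax(L[r][:,2]),k.sum(),cv2.minAreaRect((L[k][:,:2]*1000).astype(np.float32)) if k.sum()>10 else '')
```

```text
now 2.1 [0.4496 0.1584 0.2495] ft [ 0.8 -0.6 -0.4] q [ 43. -12. -69. 131.   5.  28. -34.] 0.0852238107515346
delta [67.2  0.8 17.7] [ 0.26 -0.07  0.55]
valid 62035
13237
n [-0.46676933  0.02053332  0.8841407 ] exp [-0.46902473  0.02047806  0.88294759] h -0.0006293572936240596
handle top 0.3130626788581709 1141 ((1.0816717147827148, 3.2054901123046875), (88.57323455810547, 14.034865379333496), 89.79788970947266)
```

View pics/w1.png

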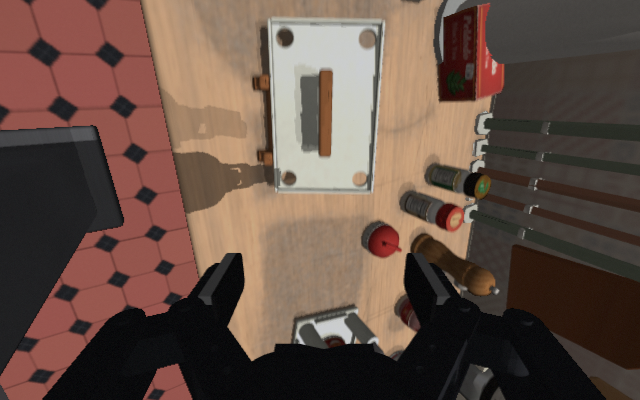

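Run:
```python
from h import *
S=shelfR(-2.5,28); g=np.array([.536,.222,.0927])+S@[.001,.0025,-.0006]
goal(g+S[:,2]*.06,toolR(S))
goal(g-S[:,2]*.019,toolR(S))
```

```text
now 2.15 [0.4485 0.1687 0.2488] ft [-1.1  6.4  2.6] q [ 44. -12. -71. 131.   5.  28. -35.] 0.08542835643983848
delta [ 58.4   3.7 118.9] [ 0.28 -0.52  1.32]
now 2.15 [0.4485 0.1687 0.2488] ft [-1.1  6.4  2.6] q [ 44. -12. -71. 131.   5.  28. -35.] 0.08542835643983848
delta [ 57.7   3.3 197.9] [ 0.28 -0.52  1.32]
```

>>> play_rows(
  deltas=[1,0,0,0,0,0,0,1,0,0,0,0,0,0,1,0,0,0,0,0,0],
)

```text
time_s: 2.4
tcp_pos: [0.4512, 0.1509, 0.2496]
orientation: [[0.046, 0.881, 0.471], [0.999, -0.039, -0.026], [-0.004, 0.472, -0.882]]
ft_force: [0.6, -0.9, 0.0]
width: 0.0856
finger_force: 0.0
```

Run:
```python
from h import *
S=shelfR(-2.5,28); g=np.array([.536,.222,.0927])+S@[.001,.0025,-.0006]
goal(g+S[:,2]*.06,toolR(S))
goal(g-S[:,2]*.019,toolR(S))
```

```text
now 2.4 [0.4512 0.1509 0.2496] ft [ 0.6 -0.9  0. ] q [ 44. -12. -69. 131.   5.  29. -34.] 0.08562523567414214
delta [ 77.8  -1.  117. ] [ 0.17  0.29 -0.02]
now 2.4 [0.4512 0.1509 0.2496] ft [ 0.6 -0.9  0. ] q [ 44. -12. -69. 131.   5.  29. -34.] 0.08562523567414214
delta [ 78.2  -1.2 196. ] [ 0.17  0.29 -0.02]
```

>>> play_rows(
  deltas=[1,40,0,20,0,0,0,1,70,0,50,0,0,0,1,78,-1,80,0,0,0,1,78,-1,105,0,0,0,1,78,-1,117,0,0,0,1,78,-1,117,0,0,0,1,78,-1,117,0,0,0,1,78,-1,117,0,0,0],
)

```text
time_s: 3.07
tcp_pos: [0.4471, 0.1875, 0.2191]
orientation: [[0.033, 0.877, 0.479], [0.999, -0.034, -0.007], [0.01, 0.479, -0.878]]
ft_force: [0.2, 1.0, 0.2]
width: 0.0852
finger_force: 0.0
```

Run:
```python
from h import *
S=shelfR(-2.5,28); g=np.array([.536,.222,.0927])+S@[.001,.0025,-.0006]
goal(g-S[:,2]*.019,toolR(S))
p,d,m=shot('wrist'); W=cloud(d,m)
c=g-S[:,2]*.037
L=(W-c)@S
for a in (.03,.042):
  k=(abs(L[...,0])<.04)&(abs(L[...,1])<.06)&(L[...,2]>a)&(L[...,2]<.055)
  print(k.sum(),cv2.minAreaRect((L[k][:,:2]*1000).astype(np.float32)))
```

```text
now 3.0667 [0.4471 0.1875 0.2191] ft [0.2 1.  0.2] q [ 61. -18. -88. 132.  -8.  23. -26.] 0.08518253225283735
delta [ 38.4  17.2 173. ] [ 0.59 -0.8   0.25]
1280 ((0.03342914581298828, 0.7971878051757812), (88.37622833251953, 14.092850685119629), 89.72444152832031)
1228 ((0.03342914581298828, 0.7971878051757812), (88.37622833251953, 14.092850685119629), 89.72444152832031)
```

Run:
```python
from h import *
goal([.55,.19,.24],toolR(shelfR(-2.5,12)))
```

```text
now 3.1167 [0.4472 0.1876 0.2192] ft [ 0.6 -0.6  1.6] q [ 61. -18. -88. 132.  -8.  23. -26.] 0.08542310382659025
delta [  6.  100.1  30.9] [16.59 -0.77  0.37]
```

>>> play_rows(
  deltas=[1,2,30,5,5,0,0,1,6,60,15,10,0,0,1,6,100,31,16,0,0,1,6,100,31,16.5,0,0,1,6,100,31,16.5,0,0,1,6,100,31,16.5,0,0],
)

```text
time_s: 3.62
tcp_pos: [0.4672, 0.1577, 0.289]
orientation: [[0.032, 0.971, 0.237], [0.999, -0.036, 0.016], [0.024, 0.236, -0.971]]
ft_force: [-1.2, 0.9, -0.3]
width: 0.0856
finger_force: 0.0
```

Run:
```python
from h import *
goal([.55,.22,.20],toolR(shelfR(-2.5,12)))
```

```text
now 3.6167 [0.4672 0.1577 0.289 ] ft [-1.2  0.9 -0.3] q [ 77. -18. -88. 116. -20.  52.  -4.] 0.08564261035433708
delta [ 62.7  57.1 107.1] [ 1.68 -1.49  0.36]
```

Run:
```python
from h import *
goal([.48,.58,.29],toolR(shelfR(20,0)))
z=np.load('scene.npz');W=z['W'];k=(W[...,1]>.3)&(W[...,2]>.1)&(W[...,0]>.2);print(W[k].min(0),W[k].max(0)); k&=W[...,0]<.65;print(k.sum(),W[k].max(0) if k.any() else '')
```

```text
now 3.6167 [0.4672 0.1577 0.289 ] ft [-1.2  0.9 -0.3] q [ 77. -18. -88. 116. -20.  52.  -4.] 0.08564261035433708
delta [422.4  -2.7   8.7] [ 13.78   1.26 -21.87]
[0.30998864 0.30000016 0.10001883] [0.97779779 1.14894234 0.32113851]
780 [0.52463312 1.14894234 0.15532921]
```

>>> play_rows(
  deltas=[1,420,-3,9,14,1,-22,1,420,-3,9,14,1,-22,1,420,-3,9,14,1,-22,1,420,-3,9,14,1,-22,1,420,-3,9,14,1,-22,1,420,-3,9,14,1,-22,1,420,-3,9,14,1,-22,1,420,-3,9,14,1,-22],
)

```text
time_s: 4.28
tcp_pos: [0.3292, 0.3165, 0.3587]
orientation: [[-0.347, 0.938, 0.02], [0.938, 0.347, 0.018], [0.01, 0.025, -1.0]]
ft_force: [0.2, 0.3, -0.4]
width: 0.0856
finger_force: 0.0
```

Run:
```python
from h import *
goal([.48,.58,.29],toolR(shelfR(20,0)))
```

```text
now 4.2833 [0.3292 0.3165 0.3587] ft [ 0.2  0.3 -0.4] q [ 57. -18. -88. 105. -19.  74.  -6.] 0.08564161827399336
delta [194.1 231.   76.5] [ 1.45 -0.55  0.29]
```

>>> play_rows(
  deltas=[1,194,231,76,0,0,0,1,194,231,76,0,0,0,1,194,231,76,0,0,0,1,194,231,76,0,0,0,1,194,231,76,0,0,0,1,194,231,76,0,0,0,1,194,231,76,0,0,0,1,194,231,76,0,0,0],
)

```text
time_s: 4.95
tcp_pos: [0.3113, 0.3584, 0.3737]
orientation: [[-0.344, 0.938, 0.045], [0.939, 0.342, 0.047], [0.028, 0.058, -0.998]]
ft_force: [-0.3, 0.1, 0.4]
width: 0.0855
finger_force: 0.0
```

Run:
```python
from h import *
goal([.48,.58,.29],toolR(shelfR(20,0)))
```

```text
now 4.95 [0.3113 0.3584 0.3737] ft [-0.3  0.1  0.4] q [ 53. -18. -88. 104. -19.  74. -11.] 0.08547324926399075
delta [147.6 229.1 101.5] [ 3.35 -1.63  0.07]
```

```bash
cat > kin.py <<'E'
import numpy as np
from scipy.optimize import least_squares
from scipy.spatial.transform import Rotation as Ro
D=[([90.252,28.699,-24.465,88.831,12.651,65.22,-12.049],[.1661,-.6278,.2303],[[.967,.256,0],[.256,-.967,.002],[0,-.002,-1]]),
([77,15,-40,99,10,69,-6],[.3729,-.3866,.3066],[[.645,.764,0],[.764,-.645,0],[0,0,-1]]),
([72,-14,-58,121,-16,57,17],[.4146,-.0562,.3008],[[0.09,0.98,0.177],[0.996,-0.088,-0.02],[-0.004,0.178,-0.984]]),
([43,-12,-69,131,5,28,-34],[.4496,.1584,.2495],[[0.035,0.88,0.473],[0.999,-0.029,-0.019],[-0.003,0.474,-0.881]]),
([44,-12,-69,131,5,29,-34],[.4512,.1509,.2496],[[0.046,0.881,0.471],[0.999,-0.039,-0.026],[-0.004,0.472,-0.882]]),
([61,-18,-88,132,-8,23,-26],[.4471,.1875,.2191],[[0.033,0.877,0.479],[0.999,-0.034,-0.007],[0.01,0.479,-0.878]]),
([77,-18,-88,116,-20,52,-4],[.4672,.1577,.289],[[0.032,0.971,0.237],[0.999,-0.036,0.016],[0.024,0.236,-0.971]]),
([57,-18,-88,105,-19,74,-6],[.3292,.3165,.3587],[[-0.347,0.938,0.02],[0.938,0.347,0.018],[0.01,0.025,-1.0]]),
([53,-18,-88,104,-19,74,-11],[.3113,.3584,.3737],[[-0.344,0.938,0.045],[0.939,0.342,0.047],[0.028,0.058,-0.998]])]
Q=np.radians([d[0] for d in D]); P=np.array([d[1] for d in D]); R=np.array([d[2] for d in D])
def fk(q,o,l,s):
    # q (n,7); alternating z,y joints
    a=Ro.identity(len(q)); p=np.zeros((len(q),3))
    off=[(0,0,l[0]),(0,0,0),(l[1],0,l[2]),(l[3],0,0),(l[4],0,l[5]),(0,0,0),(l[6],0,l[7])]
    for i in range(7):
        p=p+a.apply(np.array(off[i],float)) 
        a=a*Ro.from_euler('zyzyzyz'[i],s[i]*q[:,i]+o[i])
    return p+a.apply([0,0,l[8]]),a.as_matrix()
def res(x,s,w=.3):
    p,A=fk(Q,x[:7],x[7:],s)
    return np.r_[(p-P).ravel(),w*(A-R).ravel()]
if __name__=='__main__':
    rng=np.random.default_rng(0); best=[]
    for t in range(1200):
        s=rng.choice([-1,1],7); o=rng.integers(0,4,7)*np.pi/2
        o[1::2]=rng.choice([0,np.pi/2,-np.pi/2],3)
        x0=np.r_[o,.3,0.03,.35,0.0,0.0,.38,.08,.1,.2]
        try: r=least_squares(res,x0,args=(s,),max_nfev=60)
        except Exception: continue
        best.append((r.cost,s,r.x))
    best.sort(key=lambda b:b[0])
    for b in best[:5]: print(b[0],b[1],np.degrees(b[2][:7]).round(1),b[2][7:].round(3))
    np.savez('kin.npz',s=best[0][1],x=best[0][2])
E
time timeout 500 python3 kin.py
```

```text
0.00022984882045483252 [-1 -1 -1  1  1  1 -1] [-181.4   -0.5  180.  -179.7  360.2  179.8   88.7] [ 3.2500e-01 -1.0000e-02  5.1500e-01 -1.6000e-02  8.0000e-03 -4.6600e-01
  1.0000e-03  1.2428e+01 -1.2074e+01]
0.00022984882045484913 [-1 -1  1  1 -1 -1 -1] [178.6 179.5 180.  180.3 179.8   0.2 -91.3] [ 3.250e-01  1.000e-02 -5.150e-01  1.600e-02 -8.000e-03  4.660e-01
 -1.000e-03 -8.662e+00  9.017e+00]
0.0002298488204548553 [-1 -1  1  1  1  1 -1] [ 1.786e+02 -1.805e+02 -1.800e+02  3.000e-01  3.602e+02  1.798e+02
  4.487e+02] [ 3.250e-01  1.000e-02 -5.150e-01  1.600e-02  8.000e-03 -4.660e-01
  1.000e-03  9.472e+00 -9.118e+00]
0.00022984882045485965 [-1  1 -1 -1  1 -1 -1] [  -1.4    0.5  180.  -180.3  360.2  180.2  268.7] [ 3.2500e-01  1.0000e-02  5.1500e-01  1.6000e-02 -8.0000e-03 -4.6600e-01
 -1.0000e-03  6.8424e+01 -6.8070e+01]
0.00022984882045485995 [-1  1  1 -1 -1 -1 -1] [-1.400e+00 -1.795e+02 -1.800e+02 -1.803e+02 -2.000e-01  2.000e-01
  2.687e+02] [ 3.250e-01 -1.000e-02 -5.150e-01 -1.600e-02  8.000e-03  4.660e-01
 -1.000e-03 -5.682e+00  6.036e+00]
real	1m57.066s
user	1m57.451s
sys	0m0.046s
```

```bash
cat > arm.py <<'E'
from kin import *
s=np.array([-1,-1,-1,1,1,1,-1])
def full(x): # o (7) , d1,d3,d5,tool
    return np.r_[x[:7],x[7],0,x[8],0,0,-x[9],0,0,x[10]]
O=np.radians([180,0,180,180,0,180,90])
x0=np.r_[O,.325,.515,.466,.354]
r=least_squares(lambda l:res(full(np.r_[O,l]),s),x0[7:]); X=full(np.r_[O,r.x])
def F(q):
    p,A=fk(np.radians(np.atleast_2d(q)),X[:7],X[7:],s); return p[0],A[0]
LO=np.array([-164.97,-17.58,-87.97,11.32,-80.73,10.89,-147.41]);HI=np.array([164.97,116.51,89.64,138.91,260.73,115.49,147.41])
def err(q,p,R):
    a,A=F(q); return np.r_[p-a, .3*Ro.from_matrix(R@A.T).as_rotvec()]
def jac(q):
    a,A=F(q); J=np.zeros((6,7))
    for i in range(7):
        e=q.copy(); e[i]+=.05; b,B=F(e); J[:,i]=np.r_[b-a,.3*Ro.from_matrix(B@A.T).as_rotvec()]/.05
    return J
def ik(q,p,R,it=12):
    q=q.copy()
    for _ in range(it):
        J=jac(q); e=err(q,p,R)
        q=np.clip(q+J.T@np.linalg.solve(J@J.T+1e-10*np.eye(6),e),LO,HI)
    return q
E
python3 - <<'E'
from arm import *
from h import shelfR,toolR
print('cost',r.cost,r.x)
print('resid mm',np.abs(res(X,s)[:27].reshape(9,3)*1000).max(1).round(1))
def show(nm,p,R):
    for q3 in range(-85,86,17):
        best=None
        for seed in range(12):
            rg=np.random.default_rng(seed); z=rg.uniform(LO,HI); z[2]=q3
            t=least_squares(lambda q:np.r_[err(q,p,R)*100,(q[2]-q3)*.02],z,bounds=(LO,HI),max_nfev=80)
            if np.linalg.norm(t.fun)<.05: best=t.x;print(nm,q3,best.round(0)); break
S=shelfR(-2.5,28); g=np.array([.538,.224,.0927])
show('grasp',g-S[:,2]*.019,toolR(S))
show('lift',g-S[:,2]*.019+[-0.01,0,.12],toolR(S))
show('place',np.array([.559,-.2275,.15]),toolR(shelfR(-11,0)))
# validation of min-norm IK between D2->D3
q=Q[1]*180/np.pi
for f in np.linspace(0,1,12):
    Rr=Ro.from_matrix(R[1])*Ro.from_rotvec(f*(Ro.from_matrix(R[1]).inv()*Ro.from_matrix(R[2])).as_rotvec())
    q=ik(q,P[1]+f*(P[2]-P[1]),Rr.as_matrix(),2)
print('sim',q.round(0),'real',D[2][0])
E
```

```text
cost 0.0018001679637501325 [0.35680797 0.47794628 0.4581658  0.34747159]
resid mm [27.2 21.9 17.  17.1 13.6 12.4  9.9 14.   9.8]
grasp -85 [  28.   75.  -85.  123.  108.   82. -101.]
grasp -68 [  22.   52.  -68.  123.   98.   58. -106.]
grasp -51 [  11.   39.  -51.  123.   91.   42. -108.]
grasp -34 [  -2.   32.  -34.  123.   85.   31. -107.]
grasp -17 [ -16.   29.  -17.  123.   79.   23. -105.]
grasp 0 [-31.  28.   0. 123.  69.  16. -99.]
grasp 51 [-73.  39.  51. 123. -65.  14.  24.]
lift -85 [ 32.  46. -85. 121.  82.  65. -94.]
lift -68 [ 25.  28. -68. 121.  69.  46. -89.]
lift -51 [ 12.  20. -51. 121.  59.  37. -82.]
lift -34 [ -2.  16. -34. 121.  51.  32. -76.]
lift -17 [-16.  14. -17. 121.  43.  29. -70.]
lift 0 [-32.  13.  -0. 121.  36.  27. -64.]
lift 17 [-47.  14.  17. 121.  27.  25. -57.]
lift 34 [-62.  16.  34. 121.  16.  23. -46.]
lift 51 [-76.  20.  51. 121.  -2.  22. -31.]
lift 68 [-88.  28.  68. 121. -29.  25.  -7.]
lift 85 [-95.  46.  85. 121. -61.  39.  19.]
place -85 [ 71.  65. -85.  97.  66.  82. -35.]
place -68 [ 66.  50. -68.  97.  50.  69. -26.]
place -51 [ 58.  40. -51.  97.  35.  60. -16.]
place -34 [ 47.  34. -34.  97.  22.  56.  -6.]
place -17 [ 35.  31. -17.  97.  11.  54.   3.]
place 0 [22. 30.  0. 97.  0. 53. 11.]
place 17 [  9.  31.  17.  97. -11.  54.  19.]
place 34 [ -3.  34.  34.  97. -22.  56.  28.]
place 51 [-14.  40.  51.  97. -35.  60.  38.]
place 68 [-22.  50.  68.  97. -50.  69.  48.]
place 85 [-26.  65.  85.  97. -66.  82.  57.]
sim [ 68. -13. -52. 122. -14.  57.  17.] real [72, -14, -58, 121, -16, 57, 17]
```

```bash
cat >> arm.py <<'E'
z=np.load('kin.npz'); s=z['s']; X=z['x']
def path(q,p1,R1,n=None):
    p,R=F(q); rv=(Ro.from_matrix(R).inv()*Ro.from_matrix(R1)).as_rotvec()
    n=n or int(max(np.linalg.norm(p1-p)/.04,np.degrees(np.linalg.norm(rv))/7))+1
    T=[]
    for f in np.arange(1,n+1)/n:
        q=ik(q,p+f*(p1-p),(Ro.from_matrix(R)*Ro.from_rotvec(f*rv)).as_matrix(),2); T.append(q)
        if np.abs(err(q,p+f*(p1-p),(Ro.from_matrix(R)*Ro.from_rotvec(f*rv)).as_matrix())).max()>.01: return q,T,False
    return q,T,True
E
cat > plan.py <<'E'
from arm import *
from h import shelfR,toolR,env
import time
q0=np.array(env.get_state()['joint_pos']); st=env.get_state()
print('model err now',F(q0)[0]-st['tcp_pos'],q0.round(0))
S=shelfR(-2.5,28); g=np.array([.538,.224,.0927])
rg=np.random.default_rng(1); out=[]; t0=time.time()
marg=lambda T:np.min([np.minimum(q-LO,HI-q).min() for q in T])
while time.time()-t0<400:
    wp=[]; q=q0; ok=True
    for k in range(rg.integers(1,4)):
        az,rr=np.radians(rg.uniform(-60,50)),rg.uniform(.4,.8)
        p=np.array([rr*np.cos(az),rr*np.sin(az),rg.uniform(.25,.42)]); p[0]=min(p[0],.58)
        a=(p,rg.uniform(-50,40),rg.uniform(-15,25)); wp.append(a)
        q,T,ok=path(q,p,toolR(shelfR(*a[1:])))
        if not ok and k>0: break
        ok=True
    if not ok: continue
    q1,T,ok=path(q,g+np.array([-.03,0,.10]),toolR(S)); 
    if not ok: continue
    m=marg(T[2:] or T)
    q2,T,ok=path(q1,g-S[:,2]*.019,toolR(S))
    if not ok: continue
    m=min(m,marg(T)); out.append((m,wp,q1,q2))
out.sort(key=lambda o:-o[0])
print(len(out))
for o in out[:5]:
    print('margin',o[0].round(1),[(w[0].round(2),round(w[1]),round(w[2])) for w in o[1]],o[2].round(0),o[3].round(0))
E
timeout 560 python3 plan.py
```

```text
model err now [ 8.11502577e-04 -5.72606339e-03 -9.57783964e-05] [ 53. -18. -88. 104. -19.  74. -11.]
3098
margin 13.1 [(array([ 0.41, -0.38,  0.42]), 12, 20), (array([ 0.58, -0.32,  0.39]), -2, -15), (array([0.34, 0.34, 0.3 ]), -27, 25)] [ 20.  21. -68. 125.  65.  44. -94.] [   8.   36.  -53.  125.   89.   43. -112.]
margin 13.1 [(array([ 0.58, -0.21,  0.25]), 22, 11), (array([0.33, 0.38, 0.26]), -34, 23)] [ 20.  20. -67. 125.  64.  43. -93.] [   7.   35.  -51.  125.   89.   42. -112.]
margin 13.1 [(array([ 0.34, -0.37,  0.33]), -10, 5), (array([0.49, 0.13, 0.33]), -49, 14)] [ 19.  20. -66. 125.  64.  43. -93.] [   7.   35.  -51.  125.   89.   42. -112.]
margin 13.1 [(array([ 0.58, -0.4 ,  0.38]), -12, -11), (array([ 0.45, -0.59,  0.38]), -38, 23), (array([0.58, 0.13, 0.32]), -39, 24)] [ 19.  20. -66. 125.  64.  43. -93.] [   7.   35.  -51.  125.   89.   42. -112.]
margin 13.1 [(array([ 0.32, -0.53,  0.4 ]), 33, 16), (array([0.58, 0.15, 0.38]), -41, 25)] [ 19.  20. -66. 125.  64.  43. -93.] [   7.   35.  -51.  125.   89.   42. -112.]
```

Run:
```python
from h import *
goal([.34,-.37,.33],toolR(shelfR(-10,5)))
```

```text
now 4.95 [0.3113 0.3584 0.3737] ft [-0.3  0.1  0.4] q [ 53. -18. -88. 104. -19.  74. -11.] 0.08547324926399075
delta [-694.8 -224.6   10.8] [-2.04 -3.78 29.92]
```

>>> play_rows(
  deltas=[1,-695,-225,11,-2,-4,30,1,-695,-225,11,-2,-4,30,1,-695,-225,11,-2,-4,30,1,-695,-225,11,-2,-4,30,1,-695,-225,11,-2,-4,30,1,-695,-225,11,-2,-4,30,1,-695,-225,11,-2,-4,30,1,-695,-225,11,-2,-4,30],
)

```text
time_s: 5.62
tcp_pos: [0.3273, 0.0511, 0.3555]
orientation: [[0.174, 0.981, 0.082], [0.985, -0.173, -0.019], [-0.004, 0.084, -0.996]]
ft_force: [0.5, 0.1, 1.1]
width: 0.0857
finger_force: 0.0
```

Run:
```python
from h import *
goal([.34,-.37,.33],toolR(shelfR(-10,5)))
```

```text
now 5.6167 [0.3273 0.0511 0.3555] ft [0.5 0.1 1.1] q [ -6. -18.  -8. 122.  -0.  71. -23.] 0.08570064331722677
delta [-412.4   83.    34.3] [-0.18  0.23  0.02]
```

```bash
sed -i 's/rg.integers(1,4)/rg.integers(0,2)/; s/<400/<60/; s/ and k>0//' plan.py; python3 plan.py
python3 - <<'E'
from h import *
S=shelfR(-2.5,28); goal(np.array([.538,.224,.0927])+[-.03,0,.10],toolR(S))
E
```

```text
model err now [-0.01497753  0.01404896 -0.00496303] [ -6. -18.  -8. 122.  -0.  71. -23.]
1182
margin 12.8 [(array([0.3 , 0.32, 0.37]), -32, 23)] [  2.  13. -43. 125.  53.  34. -84.] [  -8.   28.  -30.  126.   84.   29. -111.]
margin 12.8 [(array([0.3 , 0.3 , 0.29]), -34, 19)] [  1.  12. -42. 125.  53.  33. -84.] [  -9.   28.  -29.  126.   83.   29. -111.]
margin 12.8 [(array([0.32, 0.32, 0.34]), -30, 17)] [ -4.  12. -36. 125.  51.  32. -82.] [ -14.   27.  -23.  126.   82.   26. -110.]
margin 12.8 [(array([0.31, 0.28, 0.39]), -29, 17)] [ -5.  11. -35. 125.  51.  32. -82.] [ -15.   26.  -22.  126.   81.   25. -110.]
margin 12.8 [(array([0.41, 0.36, 0.35]), -37, 21)] [ -5.  11. -34. 125.  50.  32. -81.] [ -15.   26.  -22.  126.   81.   25. -110.]
now 5.6167 [0.3273 0.0511 0.3555] ft [0.5 0.1 1.1] q [ -6. -18.  -8. 122.  -0.  71. -23.] 0.08570064331722677
delta [202.3 133.8 173.8] [-23.16   2.36  -7.18]
```

Run:
```python
from h import *
goal([.41,.34,.34],toolR(shelfR(-36,20)))
```

```text
now 5.6167 [0.3273 0.0511 0.3555] ft [0.5 0.1 1.1] q [ -6. -18.  -8. 122.  -0.  71. -23.] 0.08570064331722677
delta [298.9  29.9  16.9] [-14.86  -5.38  25.51]
```

>>> play_rows(
  deltas=[1,299,30,17,-15,-5,25.5,1,299,30,17,-15,-5,25.5,1,299,30,17,-15,-5,25.5,1,299,30,17,-15,-5,25.5,1,299,30,17,-15,-5,25.5,1,299,30,17,-15,-5,25.5,1,299,30,17,-15,-5,25.5,1,299,30,17,-15,-5,25.5],
)

```text
time_s: 6.28
tcp_pos: [0.3973, 0.2909, 0.3425]
orientation: [[0.59, 0.756, 0.283], [0.807, -0.556, -0.198], [0.008, 0.345, -0.939]]
ft_force: [1.0, -0.2, 0.3]
width: 0.0853
finger_force: 0.0
```

```bash
sed -i 's/<60/<25/' plan.py; python3 plan.py
python3 - <<'E'
from h import *
goal([.41,.34,.34],toolR(shelfR(-36,20)))
S=shelfR(-2.5,28); goal(np.array([.538,.224,.0927])+[-.03,0,.10],toolR(S))
E
```

```text
model err now [-0.00550103 -0.00180448 -0.00202144] [ -11.    6.  -45.  107.   26.   71. -102.]
518
margin 12.9 [(array([0.56, 0.49, 0.29]), -35, 22)] [  4.  13. -46. 125.  55.  35. -85.] [  -6.   29.  -33.  126.   84.   31. -111.]
margin 12.9 [(array([0.56, 0.52, 0.39]), -25, 23)] [  4.  13. -46. 125.  54.  35. -85.] [  -6.   29.  -33.  126.   84.   31. -111.]
margin 12.9 [(array([0.51, 0.57, 0.34]), -45, 9)] [  4.  13. -45. 125.  54.  34. -85.] [  -6.   29.  -33.  126.   84.   31. -111.]
margin 12.9 [(array([0.58, 0.43, 0.4 ]), -32, 24)] [  3.  13. -45. 125.  54.  34. -85.] [  -7.   28.  -32.  126.   84.   30. -111.]
margin 12.8 [(array([0.58, 0.47, 0.25]), -49, -2)] [  2.  13. -43. 125.  53.  34. -84.] [  -8.   28.  -30.  126.   84.   29. -111.]
now 6.2833 [0.3973 0.2909 0.3425] ft [ 1.  -0.2  0.3] q [ -11.    6.  -45.  107.   26.   71. -102.] 0.08528254280162595
delta [ 47.1 -18.5  -3.8] [ 0.19 -0.38 -0.29]
now 6.2833 [0.3973 0.2909 0.3425] ft [ 1.  -0.2  0.3] q [ -11.    6.  -45.  107.   26.   71. -102.] 0.08528254280162595
delta [ 10.1  69.2 185.1] [ -7.45  13.34 -30.92]
```

>>> play_rows(
  deltas=[1,10,69,185,-7.5,13.5,-31,1,10,69,185,-7.5,13.5,-31,1,10,69,185,-7.5,13.5,-31,1,10,69,185,-7.5,13.5,-31,1,10,69,185,-7.5,13.5,-31,1,10,69,185,-7.5,13.5,-31,1,10,69,185,-7.5,13.5,-31,1,10,69,185,-7.5,13.5,-31],
)

```text
time_s: 6.95
tcp_pos: [0.5078, 0.2237, 0.1928]
orientation: [[0.04, 0.883, 0.468], [0.999, -0.036, -0.017], [0.002, 0.468, -0.884]]
ft_force: [0.7, 1.2, 0.5]
width: 0.0853
finger_force: 0.0
```

Run:
```python
from h import *
S=shelfR(-2.5,28); g=np.array([.538,.224,.0927]); goal(g+S[:,2]*.05,toolR(S))
```

```text
now 6.95 [0.5078 0.2237 0.1928] ft [0.7 1.2 0.5] q [ -3.  12. -38. 125.  51.  33. -82.] 0.08533166767923132
delta [  1.5 -20.3  52.6] [-0.07 -0.22  0.13]
```

>>> play_rows(
  deltas=[1,1.5,-15,25,0,0,0,1,1.5,-20,45,0,0,0,1,1.5,-20,52,0,0,0,1,1.5,-20,52,0,0,0,1,1.5,-20,52,0,0,0],
)

```text
time_s: 7.37
tcp_pos: [0.5147, 0.2264, 0.1384]
orientation: [[0.037, 0.882, 0.47], [0.999, -0.034, -0.015], [0.003, 0.47, -0.883]]
ft_force: [0.3, 1.0, 0.2]
width: 0.0854
finger_force: 0.0
```

Run:
```python
from h import *
S=shelfR(-2.5,28); g=np.array([.538,.224,.0927])
goal(g-S[:,2]*.019,toolR(S))
p,d,m=shot('wrist','w2.png'); W=cloud(d,m)
L=(W-g)@S
for w in (.004,.008):
  k=(abs(L[...,0])<.03)&(abs(L[...,1])<.06)&(abs(L[...,2]-.013)<w)
  if k.sum()>20: print(k.sum(),L[k][:,2].mean(),cv2.minAreaRect((L[k][:,:2]*1000).astype(np.float32)))
k=(abs(L[...,0])<.05)&(abs(L[...,1])<.09)&(abs(L[...,2]+.037)<.006); print(k.sum(),L[k][:,2].mean())
```

```text
now 7.3667 [0.5147 0.2264 0.1384] ft [0.3 1.  0.2] q [ -8.  19. -33. 127.  65.  31. -96.] 0.08540476474561494
delta [-1.8 -0.8 70.3] [ 0.02 -0.31  0.26]
2279 0.012553858251078975 ((-0.45551204681396484, 1.7392349243164062), (88.71442413330078, 14.004914283752441), 89.47698974609375)
2307 0.012489899558877419 ((-0.4725790023803711, 1.7396240234375), (88.71089935302734, 14.015213966369629), 89.5138168334961)
19233 -0.0370055075427137
```

View pics/w2.png

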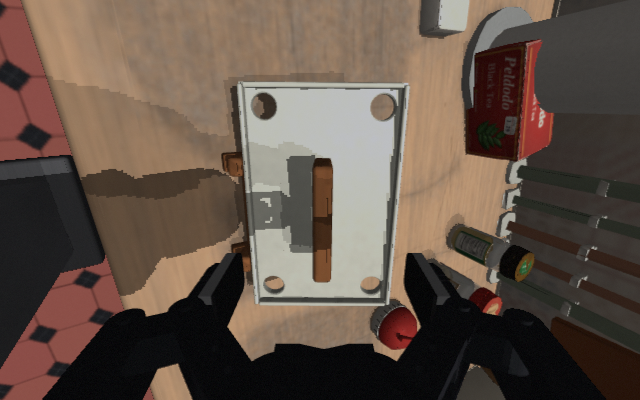

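>>> play_rows(
  deltas=[1,0,-1,25,0,0,0,1,0,-1.5,45,0,-0.3,0.3,1,0,-1.5,60,0,-0.3,0.5,1,0,-1.5,68,0,-0.3,0.5,1,0,-1.5,70,0,-0.3,0.5,1,0,-1.5,70,0,-0.3,0.5],
)

```text
time_s: 7.92
tcp_pos: [0.5462, 0.224, 0.0755]
orientation: [[0.049, 0.882, 0.469], [0.999, -0.044, -0.021], [0.002, 0.47, -0.883]]
ft_force: [0.1, 0.2, 0.6]
width: 0.0849
finger_force: 0.0
```

>>> play_rows(
  deltas=[0,0,0,0,0,0,0,-1,0,0,0,0,0,0,-1,0,0,0,0,0,0,-1,0,0,0,0,0,0,-1,0,0,0,0,0,0,-1,0,0,0,0,0,0,-1,0,0,0,0,0,0,-1,0,0,0,0,0,0],
)

```text
time_s: 8.58
tcp_pos: [0.5464, 0.2233, 0.0754]
orientation: [[0.049, 0.882, 0.47], [0.999, -0.043, -0.022], [0.001, 0.47, -0.883]]
ft_force: [-1.7, -1.3, 5.4]
width: 0.0129
finger_force: 59.2
```

Run:
```python
from h import *
s=env.get_state();print(s['finger_force'])
S=shelfR(-2.5,28); g=np.array([.538,.224,.0927])
goal(g-S[:,2]*.019,toolR(S))
```

```text
59.21722769737244
now 8.5833 [0.5464 0.2233 0.0754] ft [-1.7 -1.3  5.4] q [ -12.   28.  -27.  125.   81.   29. -109.] 0.012906923631234914
delta [ 0.3  0.7 -0.2] [ 0.04  0.11 -0.27]
```

>>> play_rows(
  deltas=[-1,0,3,-5,0,0,0,-1,0,9,-18,0,0,0,-1,0,20,-38,0,0,0,-1,0,33,-62,0,0,0,-1,0,47,-88,0,0,0,-1,0,61,-115,0,0,0,-1,0,70,-132,0,0,0,-1,0,70,-132,0,0,0],
)

```text
time_s: 9.25
tcp_pos: [0.5474, 0.2245, 0.2283]
orientation: [[0.048, 0.88, 0.473], [0.999, -0.044, -0.02], [0.003, 0.474, -0.881]]
ft_force: [0.8, 0.7, -3.1]
width: 0.0129
finger_force: 59.0
```

Run:
```python
from h import *
from arm import path,LO,HI
s=env.get_state();q=np.array(s['joint_pos']);print(s['finger_force'],s['moment'])
c=np.array([.559,-.2275,.0]);RT=toolR(shelfR(-11,0))
for p,R in (([.5,.0,.26],toolR(shelfR(-7,10))),(c+[0,0,.23],RT),(c+[0,0,.111],RT)):
    goal(p,R); q,T,ok=path(q,np.array(p),R); print(ok,q.round(0),np.min([np.minimum(a-LO,HI-a).min() for a in T]))
```

```text
58.956538438797 [ 0.00778832  0.84772172 -0.03951447]
now 9.25 [0.5474 0.2245 0.2283] ft [ 0.8  0.7 -3.1] q [  1.  12. -39. 120.  45.  36. -73.] 0.012864882963353128
delta [-226.5  -16.7  -45.9] [18.26 -1.57  3.95]
True [ 35.   6. -41. 116.   8.  50. -17.] 18.947430975457266
now 9.25 [0.5474 0.2245 0.2283] ft [ 0.8  0.7 -3.1] q [  1.  12. -39. 120.  45.  36. -73.] 0.012864882963353128
delta [-450.9   31.    13. ] [28.21 -2.22  8.01]
True [ 43.  25. -31.  96.  14.  63.  -3.] 25.50719607043753
now 9.25 [0.5474 0.2245 0.2283] ft [ 0.8  0.7 -3.1] q [  1.  12. -39. 120.  45.  36. -73.] 0.012864882963353128
delta [-451.3  -25.3  117.8] [28.21 -2.22  8.01]
True [ 41.  33. -28. 102.  19.  50.  -7.] 37.17728170156292
```

>>> play_rows(
  deltas=[-1,-15,-1,-5,1,0,0,-1,-40,-3,-12,3,0,0.5,-1,-70,-5,-18,5,0,1,-1,-102,-8,-24,8,-0.5,2,-1,-136,-10,-31,11,-1,2.5,-1,-170,-12,-37,14,-1,3,-1,-200,-15,-42,17,-1.5,3.5,-1,-226,-17,-46,18,-1.5,4],
)

```text
time_s: 9.92
tcp_pos: [0.4971, -0.0039, 0.2552]
orientation: [[0.126, 0.978, 0.166], [0.992, -0.124, -0.023], [-0.002, 0.168, -0.986]]
ft_force: [0.9, -0.2, -3.2]
width: 0.013
finger_force: 59.0
```

Run:
```python
from h import *
c=np.array([.559,-.2275,.22]);RT=toolR(shelfR(-11,0))
goal(c,RT)
```

```text
now 9.9167 [ 0.4971 -0.0039  0.2552] ft [ 0.9 -0.2 -3.2] q [ 31.   6. -36. 116.   7.  50. -17.] 0.013033758380037806
delta [-214.    82.3   50.2] [ 9.66 -0.19  3.76]
```

>>> play_rows(
  deltas=[-1,-30,12,6,2,0,0.5,-1,-65,25,14,3.5,0,1.5,-1,-100,38,22,5,0,2,-1,-135,51,31,6.5,0,2.5,-1,-165,63,38,8,0,3,-1,-195,74,45,9,0,3.5,-1,-210,81,49,9.5,0,3.8,-1,-214,82,50,9.7,0,3.8],
)

```text
time_s: 10.58
tcp_pos: [0.559, -0.2295, 0.2177]
orientation: [[0.195, 0.981, -0.001], [0.981, -0.195, 0.002], [0.002, -0.001, -1.0]]
ft_force: [-0.3, -0.9, -4.0]
width: 0.0132
finger_force: 59.2
```

>>> play_rows(
  deltas=[-1,0,0,0,0,0,0,-1,0,0,0,0,0,0],
)

```text
time_s: 10.75
tcp_pos: [0.5596, -0.2228, 0.2199]
orientation: [[0.187, 0.982, 0.002], [0.982, -0.187, 0.005], [0.005, 0.001, -1.0]]
ft_force: [-0.0, 0.5, -2.9]
width: 0.0129
finger_force: 59.1
```

Run:
```python
from h import *
c=np.array([.559,-.2275,.22]);RT=toolR(shelfR(-11,0))
goal(c,RT)
for n in('top','wrist','scene'):
    p,d,m=shot(n,n+'3.png'); np.savez(n+'3.npz',p=p,d=d,W=cloud(d,m))
a=[cv2.imread(f'pics/{n}3.png') for n in('top','wrist')]
cv2.imwrite('pics/c3.png',np.hstack([a[0][150:350,300:560].repeat(2,0).repeat(2,1)[:400],cv2.resize(a[1],(280,175)).repeat(1,0).__class__((400,280,3),np.uint8)*0]) if 0 else cv2.resize(a[0][170:330,340:540],(800,600)))
```

```text
now 10.75 [ 0.5596 -0.2228  0.2199] ft [-0.   0.5 -2.9] q [ 40.  25. -27.  97.  12.  62.  -2.] 0.012915552741907239
delta [-4.8  0.3 -0.1] [ 0.04 -0.3   0.22]
```

View pics/scene3.png

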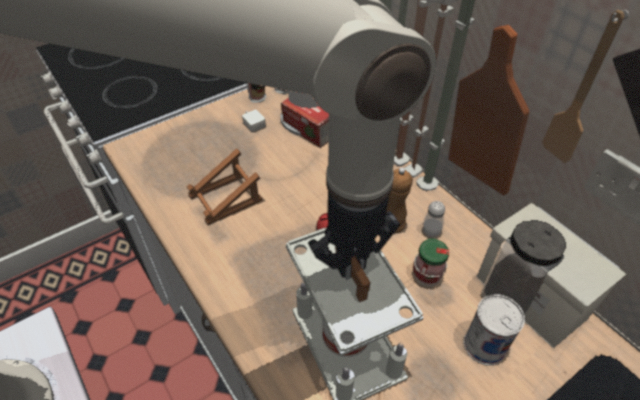

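View pics/wrist3.png

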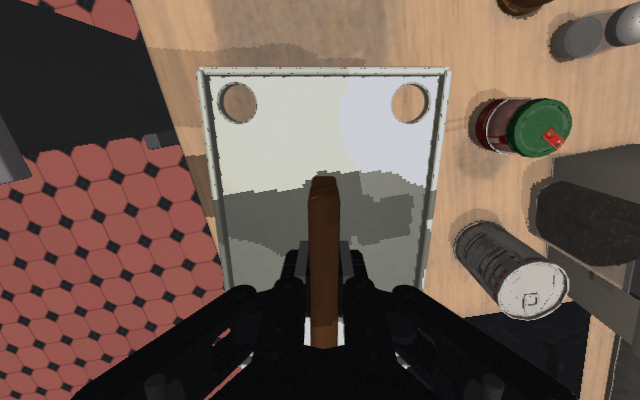

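```bash
cat > rect.py <<'E'
from h import *
def rect(p,m,org,S,h,half=(80,115),k=2):
    # image px (i,j): shelf x -> row up, y -> col ; k px/mm at height h in shelf frame
    H,Wd=2*half[0]*k,2*half[1]*k
    r,c=np.mgrid[0:H,0:Wd]
    L=np.stack([(half[0]-r/k)/1e3,(c/k-half[1])/1e3,np.full(r.shape,h)],-1)
    C=np.c_[0,0,0]; Pw=L@S.T+org
    M=m['world_to_cam']; q=Pw@M[:3,:3].T+M[:3,3]
    u=q[...,0]/-q[...,2]*m['fx']+m['cx']; v=-q[...,1]/-q[...,2]*m['fy']+m['cy']
    return cv2.remap(p,u.astype(np.float32),v.astype(np.float32),cv2.INTER_LINEAR)
E
python3 - <<'E'
from rect import *
s=env.get_state(); tcp=np.array(s['tcp_pos']);A=np.array(s['orientation'])
S=np.c_[A[:,1],A[:,0],-A[:,2]]; org=tcp-S[:,2]*.026; print(org)
np.savez('hold.npz',org=org,S=S)
im=[]
for n in('scene','wrist','top'):
    z=np.load(n+'3.npz'); m=env.camera_model(n); p=z['p']
    R=rect(p,m,org,S,.008); im.append(R)
    L=(z['W']-org)@S
    k=(abs(L[...,0])<.055)&(abs(L[...,1])<.09)&(abs(L[...,2]-.008)<.012)&(p.min(-1)>70)
    B=L[k]; B=B[abs(B[:,2]-np.median(B[:,2]))<.004]
    c,*_=np.linalg.lstsq(np.c_[B[:,:2],np.ones(len(B))],B[:,2],rcond=None); print(n,len(B),'slope deg',np.degrees(c[:2]).round(2),'h at centre',c[2].round(4))
cv2.imwrite('pics/r3.png',cv2.resize(np.vstack(im)[:,:,::-1],None,fx=.6,fy=.6))
E
```

```text
[ 0.56062314 -0.22200906  0.19572903]
scene 4774 slope deg [-0.06 -0.02] h at centre 0.0085
wrist 29259 slope deg [-0.13  0.08] h at centre 0.0071
top 2608 slope deg [-0.15  0.06] h at centre 0.0058
```

View pics/r3.png

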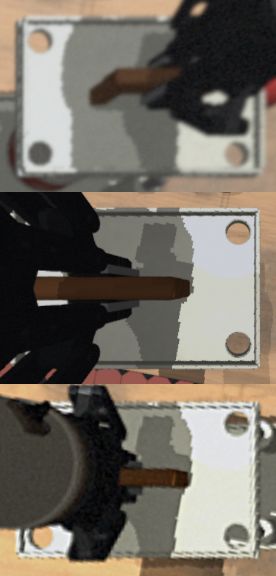

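Run:
```python
from rect import *
from scipy.ndimage import map_coordinates,gaussian_filter
h=np.load('hold.npz'); org,S=h['org'],h['S']
th=np.linspace(0,2*np.pi,72,endpoint=False)
print('yaw',np.degrees(np.arctan2(S[1,0],S[0,0])))
for n,hs in(('scene',[(-1,-1),(1,-1),(-1,1)]),('wrist',[(-1,1),(1,1)]),('top',[(-1,1),(1,1),(-1,-1)])):
    z=np.load(n+'3.npz'); m=env.camera_model(n); k=4
    G=gaussian_filter(cv2.cvtColor(rect(z['p'],m,org,S,.008,k=k),cv2.COLOR_RGB2GRAY).astype(float),2)
    for sx,sy in hs:
        best=(0,)
        for dx in np.arange(-5,5.1,.5):
            for dy in np.arange(-5,5.1,.5):
                X=sx*47+dx;Y=sy*82+dy
                f=lambda r:map_coordinates(G,[(80-(X+r*np.cos(th)))*k,((Y+r*np.sin(th))+115)*k],order=1)
                v=np.median(f(11.2)-f(8.8))
                if v>best[0]:best=(v,dx,dy)
        print(n,sx,sy,best)
# rack posts in initial views, shoulder disc outlines, rectified at z=.085 with yaw -11 about nominal
from h import shelfR
Sr=shelfR(-11.1,0); o=np.array([.559,-.2275,.085])
for n in('scene','top'):
    W=np.load(n+'.npz')['W']; L=(W-o)@Sr*1000
    for sx in(-1,1):
        for sy in(-1,1):
            d=L-[sx*47,sy*82,0]; r=(np.hypot(d[...,0],d[...,1])<22)&(abs(d[...,2])<3.5)
            e=d[r]; print(n,sx,sy,r.sum(),'shoulder mid',((e.min(0)+e.max(0))/2).round(1)[:2],'rect',np.round(cv2.minEnclosingCircle(e[:,:2].astype(np.float32))[0],1))
```

```text
yaw -10.662918050738165
scene -1 -1 (np.float64(72.05636063204028), np.float64(-1.0), np.float64(0.0))
scene 1 -1 (np.float64(39.29684535418562), np.float64(-0.5), np.float64(1.5))
scene -1 1 (np.float64(40.293820612295384), np.float64(-1.0), np.float64(0.5))
wrist -1 1 (np.float64(83.2693565156506), np.float64(-0.5), np.float64(2.5))
wrist 1 1 (np.float64(64.9306027369754), np.float64(1.0), np.float64(1.0))
top -1 1 (np.float64(90.03797584891245), np.float64(1.0), np.float64(-0.5))
top 1 1 (np.float64(80.05454617130115), np.float64(0.0), np.float64(0.0))
top -1 -1 (np.float64(28.481537323980348), np.float64(-0.5), np.float64(0.5))
scene -1 -1 182 shoulder mid [-1.2 -0.7] rect [-1.3 -1. ]
scene -1 1 132 shoulder mid [-1.3 -1.4] rect [-1.1 -1.4]
scene 1 -1 161 shoulder mid [-1.3 -0.4] rect [-1.5 -0.3]
scene 1 1 123 shoulder mid [-1.2 -1.1] rect [-1.3 -1.1]
top -1 -1 87 shoulder mid [1.7 0.3] rect [1.  0.2]
top -1 1 93 shoulder mid [ 1.8 -0.2] rect [ 1.5 -0.1]
top 1 -1 89 shoulder mid [1.4 0.1] rect [ 1.2 -0.1]
top 1 1 87 shoulder mid [1.3 0.4] rect [1.1 0.3]
```

Run:
```python
from h import *
RT=toolR(shelfR(-11.1,0))
for z in(.15,.111): goal([.5593,-.2283,z],RT)
```

```text
now 10.9 [ 0.5605 -0.2221  0.2217] ft [ 0.7 -0.1 -3.2] q [ 40.  25. -27.  97.  12.  62.  -2.] 0.013208940865505652
delta [-6.6 -0.3 71.7] [ 0.2  -0.26  0.44]
now 10.9 [ 0.5605 -0.2221  0.2217] ft [ 0.7 -0.1 -3.2] q [ 40.  25. -27.  97.  12.  62.  -2.] 0.013208940865505652
delta [ -6.8  -0.4 110.7] [ 0.2  -0.26  0.44]
```

>>> play_rows(
  deltas=[-1,-2,0,12,0,0,0,-1,-4,0,28,0,-0.2,0.2,-1,-6,0,45,0.2,-0.2,0.4,-1,-6.5,-0.3,60,0.2,-0.2,0.4,-1,-6.5,-0.3,68,0.2,-0.2,0.4,-1,-6.5,-0.3,72,0.2,-0.2,0.4,-1,-6.5,-0.3,72,0.2,-0.2,0.4,-1,-6.5,-0.3,72,0.2,-0.2,0.4],
)

```text
time_s: 11.57
tcp_pos: [0.56, -0.23, 0.1502]
orientation: [[0.194, 0.981, 0.001], [0.981, -0.194, 0.001], [0.001, 0.001, -1.0]]
ft_force: [0.2, 0.0, -3.4]
width: 0.013
finger_force: 59.0
```

Run:
```python
from rect import *
RT=toolR(shelfR(-11.1,0))
goal([.5593,-.2283,.111],RT)
p,d,m=shot('scene','s4.png'); np.savez('s4.npz',p=p,d=d)
goal([.5593,-.2283,.111],RT)
cv2.imwrite('pics/s4c.png',cv2.resize(p[220:400,260:460,::-1],(660,594),interpolation=cv2.INTER_CUBIC))
```

```text
now 11.5667 [ 0.56   -0.23    0.1502] ft [ 0.2  0.  -3.4] q [ 39.  29. -25. 100.  15.  54.  -4.] 0.013006322464906819
delta [ 1.5 -1.  39.2] [ 0.07 -0.04 -0.08]
now 11.6167 [ 0.5603 -0.2302  0.1507] ft [-0.3 -0.3 -3.6] q [ 39.  29. -25. 100.  15.  54.  -4.] 0.013248203973263132
delta [ 1.6 -1.4 39.7] [ 0.12 -0.03 -0.09]
```

View pics/s4c.png

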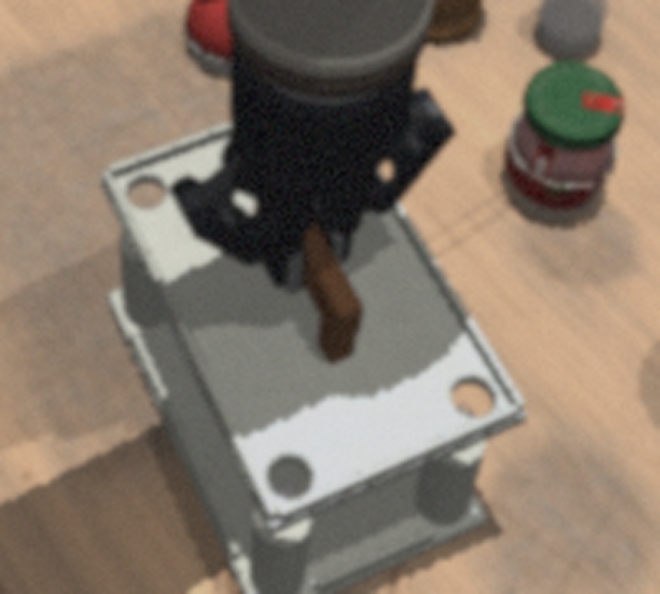

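>>> play_rows(
  deltas=[-1,1.5,-1,4,0,0,0,-1,1.5,-1,8,0,0,0,-1,1.5,-1,12,0,0,0,-1,1.5,-1,16,0,0,0,-1,1.5,-1,19,0,0,0,-1,1.5,-1,22,0,0,0,-1,1.5,-1,22,0,0,0,-1,1.5,-1,22,0,0,0],
)

```text
time_s: 12.28
tcp_pos: [0.5587, -0.2285, 0.1274]
orientation: [[0.194, 0.981, 0.0], [0.981, -0.194, 0.001], [0.001, -0.0, -1.0]]
ft_force: [-1.2, 0.6, -3.1]
width: 0.013
finger_force: 59.2
```

Run:
```python
from rect import *
RT=toolR(shelfR(-11.1,0))
goal([.5593,-.2283,.111],RT); print(env.get_state()['moment'])
p,d,m=shot('scene','s5.png'); p2,d2,m2=shot('wrist')
a=cv2.resize(p[220:400,260:440,::-1],(590,590),interpolation=cv2.INTER_CUBIC)
b=cv2.resize(p2[60:180,190:460,::-1],(590,262))[:, :]
cv2.imwrite('pics/s5c.png',np.vstack([a[:330],b]))
```

```text
now 12.2833 [ 0.5587 -0.2285  0.1274] ft [-1.2  0.6 -3.1] q [ 39.  31. -25. 101.  16.  52.  -4.] 0.012984040381471343
delta [ 0.3  0.6 16.4] [-0.01 -0.06 -0.11]
[-0.01147851 -0.00823097 -0.03664756]
```

View pics/s5c.png

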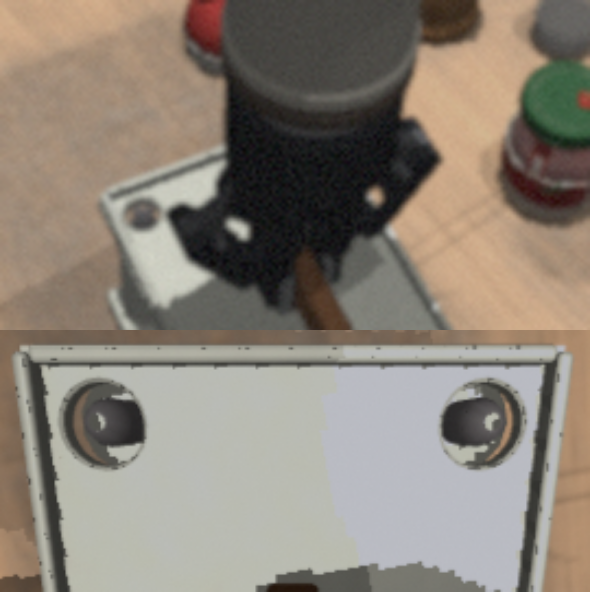

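>>> play_rows(
  deltas=[-1,0,0.5,3,0,0,0,-1,0,0.5,6,0,0,0,-1,0,0.5,9,0,0,0,-1,0,0.5,11.5,0,0,0,-1,0,0.5,13.5,0,0,0,-1,0,0.5,14.5,0,0,0,-1,0,0.5,14.5,0,0,0],
)

```text
time_s: 12.97
tcp_pos: [0.5591, -0.2285, 0.1129]
orientation: [[0.194, 0.981, 0.0], [0.981, -0.194, 0.001], [0.001, -0.0, -1.0]]
ft_force: [0.9, -0.5, -3.8]
width: 0.0133
finger_force: 59.2
```

>>> play_rows(
  deltas=[-1,0,0,0.6,0,0,0,-1,0,0,1.2,0,0,0,-1,0,0,1.2,0,0,0],
)

```text
time_s: 13.22
tcp_pos: [0.5594, -0.2286, 0.1121]
orientation: [[0.194, 0.981, 0.001], [0.981, -0.194, 0.001], [0.001, 0.001, -1.0]]
ft_force: [0.3, 0.5, -3.9]
width: 0.0131
finger_force: 59.2
```

>>> play_rows(
  deltas=[-1,0,0,0.6,0,0,0,-1,0,0,1.2,0,0,0,-1,0,0,1.2,0,0,0],
)

```text
time_s: 13.47
tcp_pos: [0.5595, -0.2287, 0.111]
orientation: [[0.194, 0.981, 0.001], [0.981, -0.194, 0.001], [0.001, 0.001, -1.0]]
ft_force: [0.1, -0.0, -3.0]
width: 0.0129
finger_force: 59.2
```

>>> play_rows(
  deltas=[-1,0,0,0.5,0,0,0,-1,0,0,1,0,0,0,-1,0,0,1,0,0,0],
)

```text
time_s: 13.72
tcp_pos: [0.5595, -0.2287, 0.1109]
orientation: [[0.194, 0.981, 0.001], [0.981, -0.194, 0.0], [0.0, 0.001, -1.0]]
ft_force: [-2.9, 1.1, 5.7]
width: 0.0132
finger_force: 60.5
```

>>> play_rows(
  deltas=[-1,0,0,0.5,0,0,0,-1,0,0,0.5,0,0,0,-1,0,0,0.5,0,0,0],
)

```text
time_s: 13.97
tcp_pos: [0.5595, -0.2287, 0.1109]
orientation: [[0.194, 0.981, 0.001], [0.981, -0.194, -0.0], [0.0, 0.001, -1.0]]
ft_force: [-4.1, 1.0, 9.3]
width: 0.0136
finger_force: 61.0
```

>>> play_rows(
  deltas=[-0.4,0,0,0,0,0,0,0,0,0,0,0,0,0,0,0,0,0,0,0,0,0.2,0,0,0,0,0,0,0.2,0,0,0,0,0,0,0.2,0,0,0,0,0,0],
)

```text
time_s: 14.47
tcp_pos: [0.5594, -0.2286, 0.1092]
orientation: [[0.194, 0.981, 0.001], [0.981, -0.194, 0.001], [0.001, 0.0, -1.0]]
ft_force: [0.1, 0.5, -0.2]
width: 0.0513
finger_force: 0.0
```

>>> play_rows(
  deltas=[0.2,0,0,-5,0,0,0,0.2,0,0,-15,0,0,0,0.2,0,0,-30,0,0,0,0.2,0,0,-55,0,0,0,0.2,0,0,-85,0,0,0,0.2,0,0,-115,0,0,0,0.2,0,0,-130,0,0,0,0.2,0,0,-130,0,0,0],
)

```text
time_s: 15.13
tcp_pos: [0.5622, -0.2294, 0.2453]
orientation: [[0.194, 0.981, 0.009], [0.981, -0.194, -0.003], [-0.001, 0.009, -1.0]]
ft_force: [0.2, -0.6, 0.5]
width: 0.0515
finger_force: 0.0
```

Run:
```python
from rect import *
s=env.get_state(); print(s['tcp_pos'],s['width'],s['ft_force'])
Sr=shelfR(-11.1,0); o=np.array([.559,-.2275,.085])
out=[]
for n in('scene','wrist'):
    p,d,m=shot(n); out.append(p); L=(cloud(d,m)-o)@Sr
    k=(abs(L[...,0])<.055)&(abs(L[...,1])<.09)&(abs(L[...,2]-.008)<.004)
    B=L[k]; c,*_=np.linalg.lstsq(np.c_[B[:,:2],np.ones(len(B))],B[:,2],rcond=None); print(n,len(B),np.degrees(c[:2]).round(2),'plate top z above shoulder',c[2].round(4))
cv2.imwrite('pics/end.png',np.vstack([cv2.resize(out[0],(460,288)),cv2.resize(out[1],(460,288))])[:,:,::-1])
```

```text
[ 0.56223588 -0.22935837  0.24528015] 0.05152050379398449 [ 0.16713121 -0.58135909  0.50736083]
scene 5371 [ 0.01 -0.06] plate top z above shoulder 0.0089
wrist 14358 [-0.02  0.06] plate top z above shoulder 0.0081
```

View pics/end.png

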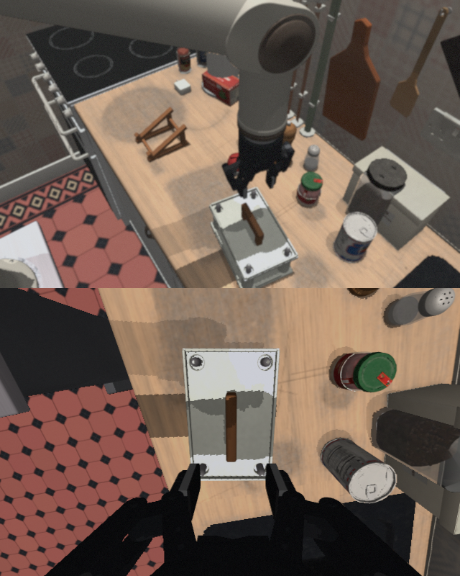

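The wrist view shows all four pins standing through the holes, and the depth fit shows the plate level at shoulder height. The gripper is clear, so I'm handing in.

```bash
python3 -c "
from workcell import env
print(env.close_job())"
```

```text
the job is handed in; nothing more can be done
None
```

The shelf is on the rack with all four pins through its holes, level and fully down on the shoulders. I only let go once it was seated, and handed the job in at about 15 s, with the tin, egg timer and jam jar never touched.

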